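Seat the sample carrier and hold the guarded press lever down

ROBOT

A 6-joint arm with a two-finger parallel gripper is mounted at the origin on the work surface. World frame = base frame: x ahead of the robot, y to its left, z up, the work surface at z = 0. Lengths are in mm, angles in rad, forces in N, time in s.
With the tool pointing down it reaches from about 350 to 875 mm from the base axis. Payload 4.2 kg.
Tool frame: the origin (TCP) lies on the mounting face of the last link; the fingertips stand 173 mm ahead of it and the grasp point (between the pads) lies 155 mm ahead of it; z points along the fingers, y is the direction in which the jaws open and shut (so a half turn about z gives the same grasp; the last joint's range is limited). The gripper opens to 85 mm and grips with 20 to 120 N. Pads are 22 mm wide; open, the fingers measure 114 mm over their backs; the gripper's body (76 mm by 85 mm) begins 54 mm behind the grasp point. The pads swing forward as they close: fully open they stand 13 mm farther back than shut.
Start: joints at [1.603, 0.385, 0.008, 0, -1.194, -0.259], TCP at [140.506, 608.981, 404.712] pointing down, gripper open.
Joint ranges: [-3.14, 3.14], [-1.21, 2.06], [-1.07, 1.41], [-3.16, 2.05], [-2.99, -0.16], [-3.1, 3.1]. Speed limits (rad/s): [2.79, 2.79, 3.14, 3.14, 3.14, 3.14].

INTERFACE

Orientations are given as a unit quaternion [x, y, z, w].
In Python, from bench import arm gives the robot as it stands.
- The arm moves only by the shell command python3 -m jog 'ROWS' [OPENING]. ROWS is JSON, a list that holds one entry, the list of rows, each a list of 4 numbers: the shift along the tool's x, y, z in mm, then the turn about the tool's z in degrees. In form: [[[x, y, z, spin], ...]]. A call has exactly 5 rows; each row is the pose to reach, as a shift and turn from the pose measured when the call began, along the tool's axes at that moment; what a row does not reach only later rows make up. A row lasts 1/8 s, in which the tool goes at most 62.5 mm and 10.7 degrees, less where a joint would pass 70% of its speed; a pose out of reach is approached as far as the arm can. A call with a gripper value outside its range is refused whole. OPENING is the finger opening in mm, from 0 to 85.4, set as the call begins (- or left out, the last holds). The fingers move at their own pace and stop on an object; the grip force is fixed at half the most. Time passes only in rows, so rows that repeat a pose let the fingers close, or fill a call up. It gives the time, the measured TCP pose, the force and the opening at its end, in the units of the state.
- arm.read_state(): the state, without advancing time (a new reading comes with each control period).
- arm.get_image(name): name is "scene" or "top" or "wrist"; returns (picture, depth): 420x560x3 uint8, blue, green, red; 420x560 float32, mm along the optical axis (not along the pixel's ray), 0 where there is no reading.
- arm.camera_params(name): a dict with "mtx" (3x3 intrinsics, pixels), "R" (3x3) and "t" (3): a world point X has camera coordinates R X + t. Camera axes: x right, y down, z forward; pixel columns grow to the right and rows downward; lengths in mm; the calibration is good to about 2 mm. A picture is of the moment at which its call begins: read the wrist's pose just before it. camera_params takes no time and is no camera call; for the wrist camera it gives the pose at the moment of the call.
- arm.job_done(): hands the job in, once; it reports no verdict.
The state is a dict: "clock": time; "joints": joint angles; "joint_vel": joint speeds; "joint_efforts": joint torques, N m; "position": TCP position; "ee_rot": TCP orientation; "contact_force": force on the tool from outside, world axes, zero at the start; "wrist_torque": the same for the moment, N m; "gripper_width": finger opening in mm.
Only numpy, scipy, OpenCV 4.12 (cv2) and the standard library are available. Lean on these libraries where they do the work, as an engineer would, in place of code of your own. Each camera call takes 0.05 s, during which the arm holds its last target.

TASK

Load and work the small sample press on the lab bench, touching with the fingertips only and grasping or lifting nothing: first gently push the blue end plate of the carrier away from you until the carrier is fully home against its stop. Then reach down through the window in the yellow guard without touching the guard, press the red lever pad all the way down, and finish while still holding it down there. Leave the other things on the bench where they stand.

Things in the scene. Friction and masses are not known exactly. Their poses are not given: they have to be found in the camera images.
- press: The sample press, fixed to the bench: a grey base plate 360 x 180 x 15 mm with two aluminium guide rails. Origin on the bench surface directly below the middle of the guard window; x points along the rails, the way the carrier is pushed home (away from the robot), z up. The base plate runs from x = -220 to +140 mm. Position and yaw change from run to run.
- guard: The guard over the working end of the press, fixed: a yellow top plate 6 mm thick, its upper face 136 mm above the bench, x = -72 to +130 mm and y = -85 to +85 mm from its origin, on aluminium posts with thin steel bars at the front, sides and back. Nothing of the robot may touch it. Same origin and axes as the press.
- window (a point): Centre of the rectangular window in the yellow guard plate, level with its upper face (136 mm above the bench). The window is 100 mm along the press's x and 84 mm along its y; the plate is 6 mm thick. Same axes as the press.
- carrier: Loose sample carrier, about 0.5 kg: an aluminium slide 212 x 60 x 12 mm between the guide rails (2 mm play each side), with an upright blue end plate (60 wide, 10 thick) at its near end and a fixed brass die (36 across, 30 high) at its far end. Origin at its underside below the near face of the blue plate; x points to the die. Starts 30 to 65 mm short of home; friction 2 to 6 N. Stays down.
- push_face (a point): Centre line of the near face of the carrier's blue end plate, 40 mm above the carrier's underside (55 mm above the bench). The plate's top is 81 mm above the bench. Push it along the press's +x.
- home_mark (a point): Fixed point on the press: where push_face is when the carrier is fully home against its rigid stop. It lies 60 mm outside the front of the guard, 132 mm before the window centre. Same axes as the press.
- lever: The press lever, a dark steel bar ending in a red pad 36 mm (along x) x 40 mm (along y) x 12 mm below the middle of the window. Origin on its hinge, 100 mm beyond the middle of the pad (+x) and 112 mm above the bench.
- pad_top (a point): Centre of the top of the red pad. Lever up: 127 mm above the bench (9 mm below the guard's upper face). Fully down: about 105 mm above the bench, 22 mm straight below, the pad then sloping 0.22 rad with its near (-x) edge lowest.
- lever_angle (a joint): Angle of the press lever, rad: 0 up, 0.22 fully down at a rigid stop. The lever turns about a crossbar 100 mm beyond the pad (+x) and carries the ram. It is sprung: about 3 N on the pad starts it, about 6 N holds it fully down, and it springs back up when let go.
- reagent_bottle: Amber bottle, 66 mm across, 150 mm high; origin at the centre of its underside. Leave alone.
- beaker: Glass beaker, 72 mm across, 85 mm high; origin at the centre of its underside. Leave alone.
- sample_jar: White jar with a green cap, 60 mm across, 70 mm high; origin at the centre of its underside. Leave alone.
- spare_die: Spare brass die, 36 mm across, 30 mm high, standing on the bench beside the press; origin at the centre of its underside. Leave alone.
- petri_dish: Closed petri dish, 90 mm across, 17 mm high; origin at the centre of its underside. Leave alone.
- spatula: Spatula with a green handle, 160 mm long, lying on the bench along its x axis. Leave alone.
- sample_tube: Pale sample tube with a green end cap, 112 mm long, about 20 mm thick, lying on the bench along its x axis. Leave alone.
There are look-alikes about, which are no part of the job. Leave any green look-alike of the carrier alone.

How it is judged (in metres and radians):
On the way, in this order (a step that is already met when the one before it is completed fails the run):
1. the carrier is fully home against its stop, the lever still up (x of push_face in the frame of home_mark between -0.004 and 0.006 m and z of push_face in the frame of home_mark between -0.006 and 0.006 m and value of joint lever_angle below 0.05 rad), for 0.2 s.
2. the fingers hold the red pad fully down (x of push_face in the frame of home_mark between -0.004 and 0.006 m and z of push_face in the frame of home_mark between -0.006 and 0.006 m and value of joint lever_angle above 0.19 rad and contact force between the fingers and lever above 1 N), for 0.2 s.
At the end, for the whole second after the job is handed in: The carrier is home (push_face within 4 mm of home_mark along the rails, flat on the base plate) and the fingers still hold the red pad down (lever beyond 0.19 of 0.22 rad, over 1 N from the fingers on the pad) through the last second; all bystanders within 20 mm of where they stood (all of step 2 and distance of each of reagent_bottle, beaker, sample_jar, spare_die, petri_dish, spatula, sample_tube from where it was at the start of the episode below 0.02 m); the arm keeps its last pose, push and grip.
It fails at once if the robot touches the guard (contact force between any of the fingers, the arm and guard above 0.3 N).
It fails at once if the lever is pressed before the carrier is home (value of joint lever_angle above 0.1 rad and x of push_face in the frame of home_mark below -0.006 m).
It fails at once if the carrier is lifted off the base plate (z of push_face in the frame of home_mark above 0.012 m).
It fails at once if the carrier is squeezed or rammed (contact force between the fingers and carrier above 60 N).
It fails at once if a bystander is moved or lifted (distance of any of reagent_bottle, beaker, sample_jar, spare_die, petri_dish, spatula, sample_tube from where it was at the start of the episode above 0.02 m).
It also fails if it takes over 42 s, if anything falls off the work surface, if the arm or the gripper's body presses on something with over 40 N, if the wrist force passes 120 N, or if a joint passes its speed limit or range.

## Working session

There is one attempt and no reset: what is moved stays moved. The work goes in short steps, Python scripts to look and compute and a shell command to move; the robot and the scene stay as the last step left them, time stands still between calls to the robot, and variables do not carry over. Pictures are saved under pics/ and viewed, and the job is handed in when it is done.

```bash
mkdir -p pics; ls
python3 - <<'E'
from bench import arm
import cv2,numpy as np
s=arm.read_state();print({k:np.round(v,3).tolist() if not isinstance(v,dict) else v for k,v in s.items()})
for n in ["scene","top","wrist"]:
    p=arm.camera_params(n)
    im,d=arm.get_image(n)
    cv2.imwrite(f"pics/{n}0.png",im);np.savez(f"{n}0.npz",im=im,d=d,mtx=p["mtx"],R=p["R"],t=p["t"])
    print(n,np.round(p["mtx"],1).tolist(),np.round(p["R"],3).tolist(),np.round(p["t"],1))
E
```

```text
pics
{'clock': 0.0, 'joints': [1.603, 0.386, 0.007, -0.001, -1.194, -0.259], 'joint_vel': [-0.001, -0.002, 0.0, -0.001, 0.001, -0.0], 'joint_efforts': [-0.0, -39.229, 18.84, 4.186, -0.005, -0.0], 'position': [140.44, 608.8, 403.601], 'ee_rot': [0.994, -0.113, -0.0, 0.001], 'contact_force': [0.233, -0.141, -0.439], 'wrist_torque': [-0.074, -0.049, -0.018], 'gripper_width': 85.233}
scene [[500.5, 0.0, 272.3], [0.0, 500.5, 211.0], [0.0, 0.0, 1.0]] [[0.796, 0.605, -0.014], [0.437, -0.59, -0.679], [-0.419, 0.534, -0.734]] [-417.3 -154.4 1712.2]
top [[440.0, 0.0, 283.6], [0.0, 440.0, 206.2], [0.0, 0.0, 1.0]] [[0.002, -1.0, 0.012], [-0.994, -0.004, -0.108], [0.108, -0.011, -0.994]] [ -11.3  521.6 1526.2]
wrist [[303.9, 0.0, 277.2], [0.0, 303.9, 207.1], [0.0, 0.0, 1.0]] [[-0.225, -0.974, 0.001], [-0.936, 0.216, 0.278], [-0.271, 0.061, -0.961]] [624.3 -37.6 378.6]
```

View pics/top0.png

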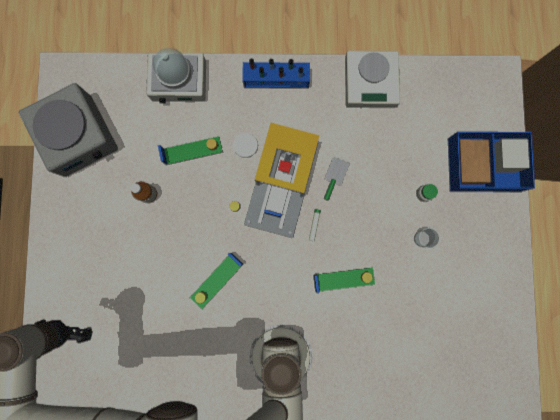

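View pics/scene0.png

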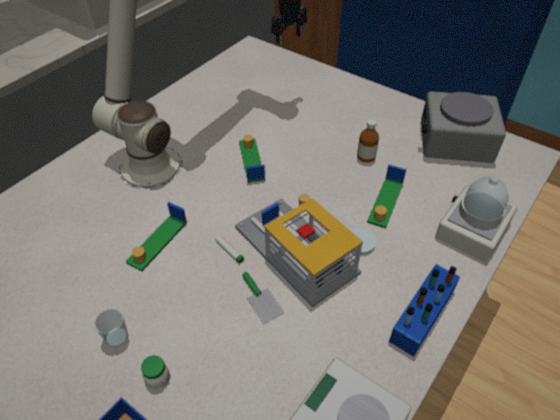

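View pics/wrist0.png

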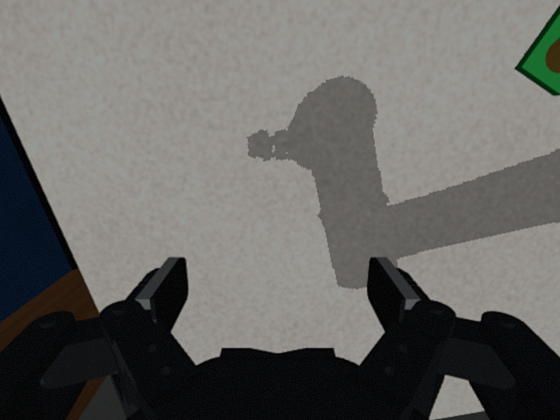

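The top view shows the press at about (283,180): yellow guard at (287,158), blue end plate at (273,213) and red pad at (285,167). There are three green look-alikes, at (190,150), (217,280) and (344,279). The real carrier is the aluminium slide between the rails on the grey base. I'll confirm that in an enlarged crop and measure it.

```bash
cat > h.py <<'E'
import numpy as np,cv2
def ray(n,uv,z,f=None):
    D=np.load(f or f"{n}0.npz");K,R,t=D["mtx"],D["R"],D["t"]
    uv=np.atleast_2d(uv).astype(float)
    d=np.c_[uv,np.ones(len(uv))]@np.linalg.inv(K).T@R
    c=-R.T@t
    return c+d*((z-c[2])/d[:,2])[:,None]
E
python3 - <<'E'
from h import *
D=np.load("top0.npz");im=D["im"];hsv=cv2.cvtColor(im,cv2.COLOR_BGR2HSV)
m=cv2.inRange(hsv,(18,150,120),(32,255,255)); 
cs,h=cv2.findContours(m,cv2.RETR_CCOMP,cv2.CHAIN_APPROX_NONE)
i=max(range(len(cs)),key=lambda i:cv2.contourArea(cs[i]))
P=ray("top",cs[i][:,0],136)
r=cv2.minAreaRect(P[:,:2].astype(np.float32));print(r,len(cs[i]))
j=h[0][i][2]
while j>=0:
    if cv2.contourArea(cs[j])>50:
        r2=cv2.minAreaRect(ray("top",cs[j][:,0],136)[:,:2].astype(np.float32));print("win",r2,cv2.boundingRect(cs[j]))
    j=h[0][j][0]
for nm,lo,hi,z in [("blue",(105,150,60),(130,255,255),81),("red",(0,170,100),(8,255,255),127)]:
    q=cv2.inRange(hsv,lo,hi);q[:110]=0;q[240:]=0;q[:,:245]=0;q[:,325:]=0
    c=max(cv2.findContours(q,0,1)[0],key=cv2.contourArea)
    print(nm,cv2.contourArea(c),cv2.boundingRect(c),cv2.minAreaRect(ray("top",c[:,0],z)[:,:2].astype(np.float32)))
cv2.imwrite("pics/crop0.png",cv2.resize(im[110:250,225:365],None,fx=4,fy=4,interpolation=cv2.INTER_CUBIC))
S=np.load("scene0.npz")["im"];cv2.imwrite("pics/crops0.png",cv2.resize(S[180:310,215:385],None,fx=4,fy=4,interpolation=cv2.INTER_CUBIC))
E
```

```text
((673.7892456054688, -19.033096313476562), (167.07168579101562, 199.73963928222656), 75.01453399658203) 206
win ((645.8140258789062, -11.86208724975586), (93.0412368774414, 109.13589477539062), 74.73334503173828) (268, 147, 34, 38)
blue 24.5 (265, 210, 16, 7) ((492.80438232421875, 28.996463775634766), (53.80940628051758, 8.393375396728516), 74.88450622558594)
red 82.0 (279, 161, 12, 11) ((646.8636474609375, -12.15455436706543), (33.84480667114258, 33.21330261230469), 72.03486633300781)
```

View pics/crop0.png

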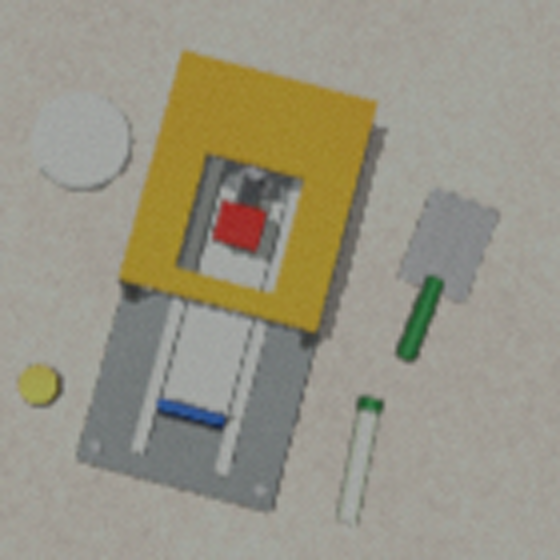

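View pics/crops0.png

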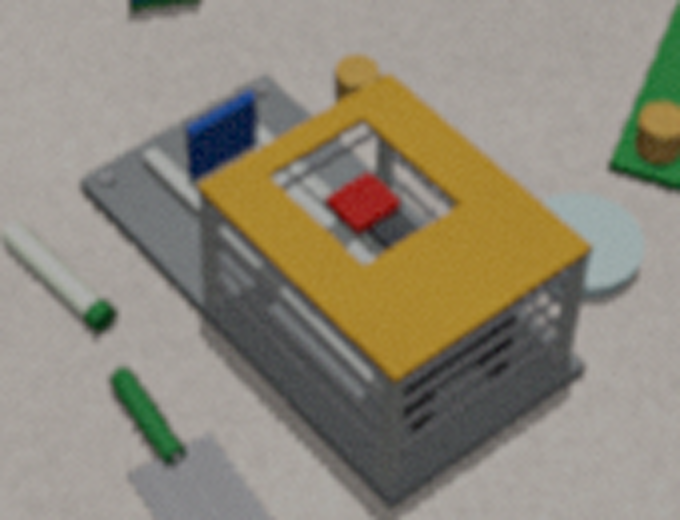

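The crops show the real carrier: a silver slide with a blue plate at crop (190,412), between the rails on the grey base. The window centre is about (646,-12), the yaw is about -15°, and the push face is about 165 mm before the window. I'll close the fingers and travel high.

```bash
cat > rel.py <<'E'
import sys,numpy as np
from bench import arm
from scipy.spatial.transform import Rotation as Rn
O=np.array([645.9,-11.8]);a=np.radians(-15);X=np.array([np.cos(a),np.sin(a)]);Y=np.array([-X[1],X[0]])
s=arm.read_state();p=np.array(s["position"]);R=Rn.from_quat(s["ee_rot"]).as_matrix()
e=p[:2]-O
print("t",round(s["clock"],2),"press xy",np.round([e@X,e@Y],1),"tipz",round(p[2]-173,1),"yaw",round(np.degrees(np.arctan2(R[1,0],R[0,0])),2),"tilt",round(np.degrees(np.arccos(-R[2,2])),2),"F",np.round(s["contact_force"],1),"Fx_press",round(float(np.array(s["contact_force"])[:2]@X),1),"w",round(s["gripper_width"],1))
if len(sys.argv)>3:
    g=list(map(float,sys.argv[1:4]));w=np.r_[O+g[0]*X+g[1]*Y,g[2]+173]
    print("rel tool",np.round(R.T@(w-p),1))
E
python3 rel.py -200 0 230
python3 -m jog '[[[40,45,0,0.5],[80,90,0,1],[120,135,0,1.5],[160,180,0,2],[200,225,0,2]]]' 0
python3 rel.py -200 0 200
```

```text
t 0.15 press xy [-648.9  468.7] tipz 230.9 yaw -13.0 tilt 0.09 F [0.5 0.  0.1] Fx_press 0.5 w 85.6
rel tool [432.2 484.1   1.7]
clock: 0.78
position: [285.2, 342.7, 404.2]
ee_rot: [0.991, -0.13, 0.0, 0.001]
contact_force: [1.0, -0.9, 0.3]
gripper_width: 0.1
t 0.78 press xy [-440.2  249.1] tipz 231.2 yaw -14.97 tilt 0.09 F [ 1.  -0.9  0.3] Fx_press 1.2 w 0.1
rel tool [240.  249.1  31.7]
```

```bash
python3 -m jog '[[[43,44,0,0],[86,88,0,0],[129,132,0,0],[172,176,0,0],[215,220,10,0]]]' 0
python3 rel.py -200 0 140
python3 - <<'E'
from bench import arm
import numpy as np,cv2
for n in ["wrist","top"]:
    p=arm.camera_params(n);im,d=arm.get_image(n);np.savez(f"{n}1.npz",im=im,d=d,mtx=p["mtx"],R=p["R"],t=p["t"]);cv2.imwrite(f"pics/{n}1.png",im)
E
```

```text
clock: 1.4
position: [436.7, 72.7, 395.4]
ee_rot: [0.992, -0.13, 0.001, 0.0]
contact_force: [-0.0, 0.6, -0.3]
gripper_width: 0.1
t 1.4 press xy [-223.9   27.5] tipz 222.4 yaw -14.94 tilt 0.13 F [-0.   0.6 -0.3] Fx_press -0.2 w 0.1
rel tool [23.7 27.6 82.4]
```

View pics/wrist1.png

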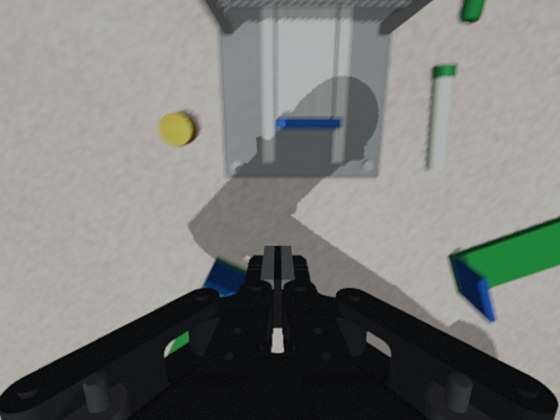

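The wrist view shows the base plate's near edge at row 177, the blue plate at (308,124) and the spare die at (177,129). I'll refine the pose from these.

Run:
```python
from h import *
O=np.array([645.9,-11.8]);a=np.radians(-15);X=np.array([np.cos(a),np.sin(a)]);Y=np.array([-X[1],X[0]])
f=lambda p:np.round(np.c_[(p[:,:2]-O)@X,(p[:,:2]-O)@Y],1).tolist()
im=np.load("wrist1.npz")["im"];hsv=cv2.cvtColor(im,cv2.COLOR_BGR2HSV)
q=cv2.inRange(hsv,(105,120,40),(130,255,255));q[200:]=0
c=max(cv2.findContours(q,0,1)[0],key=cv2.contourArea)
print(cv2.boundingRect(c),"blue minRect px",cv2.minAreaRect(c))
b=cv2.boxPoints(cv2.minAreaRect(c));print("blue",f(ray("w",b,81,"wrist1.npz")))
print("plate near corners",f(ray("w",[[226,177],[379,178]],15,"wrist1.npz")))
cv2.imwrite("pics/wc1.png",cv2.resize(im[0:200,200:410],None,fx=3,fy=3,interpolation=cv2.INTER_CUBIC))
```

```text
(277, 118, 63, 11) blue minRect px ((307.9805908203125, 122.97205352783203), (9.073856353759766, 62.102149963378906), 88.91908264160156)
blue [[-153.9, 28.2], [-152.9, -27.5], [-160.7, -28.1], [-161.8, 28.0]]
plate near corners [[-218.7, 87.5], [-219.7, -90.9]]
```

View pics/wc1.png

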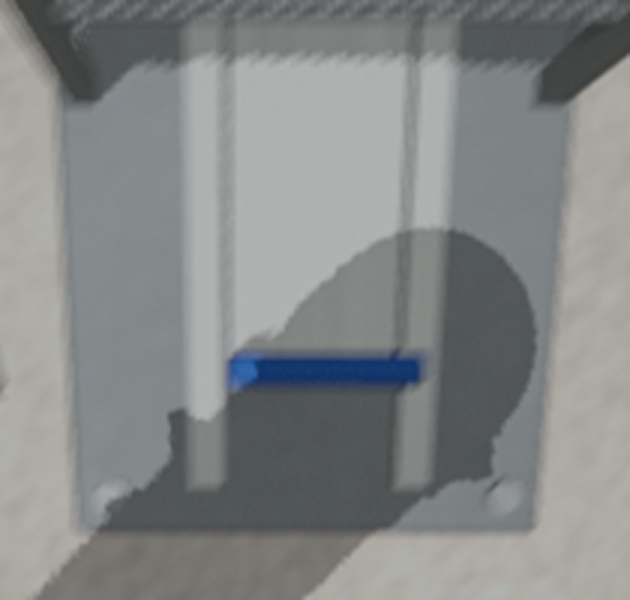

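```bash
python3 -m jog '[[[22,26,30,0],[24,28,70,0],[24,28,110,0],[24,28,145,0],[24,28,168,0]]]' 0
python3 rel.py -173 0 53
```

```text
clock: 2.12
position: [451.9, 36.5, 223.8]
ee_rot: [0.991, -0.134, -0.002, 0.002]
contact_force: [0.2, 0.2, 0.4]
gripper_width: -0.2
t 2.12 press xy [-199.9   -3.6] tipz 50.8 yaw -15.45 tilt 0.36 F [0.2 0.2 0.4] Fx_press 0.2 w -0.2
rel tool [26.9 -3.8 -2.3]
```

```bash
python3 -m jog '[[[5,-3,-2,-0.4],[10,-3,-2,-0.4],[14,-3,-2,-0.4],[18,-3,-2,-0.4],[20,-3,-2,-0.4]]]' 0
python3 rel.py -143 0 53
python3 -m jog '[[[3,0,0,0],[6,0,0,0],[9,0,0,0],[12,0,0,0],[14,0,0,0]]]' 0
python3 rel.py -143 0 53
```

```text
clock: 2.75
position: [472.3, 34.0, 226.2]
ee_rot: [0.991, -0.131, -0.002, 0.002]
contact_force: [-0.1, -0.8, -0.3]
gripper_width: -0.2
t 2.75 press xy [-179.6   -0.7] tipz 53.2 yaw -15.08 tilt 0.31 F [-0.1 -0.8 -0.3] Fx_press 0.1 w -0.2
rel tool [36.6 -0.8  0.1]
clock: 3.38
position: [483.9, 29.8, 225.8]
ee_rot: [0.991, -0.132, -0.005, 0.003]
contact_force: [-8.2, 2.9, 6.3]
gripper_width: 0.2
t 3.38 press xy [-167.3   -1.7] tipz 52.8 yaw -15.12 tilt 0.69 F [-8.2  2.9  6.3] Fx_press -8.7 w 0.2
rel tool [24.3 -1.8 -0.4]
```

```bash
python3 -m jog '[[[3,-0.5,0,0],[6,-1,0,0],[9,-1,0,0],[12,-1,0,0],[14,-1,0,0]]]' 0
python3 rel.py -143 0 53
```

```text
clock: 4.0
position: [495.6, 26.7, 225.4]
ee_rot: [0.991, -0.132, -0.008, 0.005]
contact_force: [-8.7, 2.5, 8.4]
gripper_width: 0.0
t 4.0 press xy [-155.1   -1.7] tipz 52.4 yaw -15.18 tilt 1.1 F [-8.7  2.5  8.4] Fx_press -9.1 w 0.0
rel tool [12.1 -1.8 -0.8]
```

```bash
python3 -m jog '[[[3,-0.5,-0.3,0],[5,-1,-0.5,0],[7,-1,-0.5,0],[9,-1,-0.5,0],[11,-1,-0.5,0]]]' 0
python3 rel.py -143 0 53
```

```text
clock: 4.62
position: [504.4, 24.5, 225.4]
ee_rot: [0.991, -0.132, -0.012, 0.006]
contact_force: [-8.4, 4.1, 6.3]
gripper_width: -0.3
t 4.62 press xy [-146.1   -1.5] tipz 52.4 yaw -15.22 tilt 1.51 F [-8.4  4.1  6.3] Fx_press -9.2 w -0.3
rel tool [ 3.1 -1.5 -0.7]
```

```bash
python3 -m jog '[[[2,-0.5,-0.3,0],[3,-0.5,-0.3,0],[4,-0.5,-0.3,0],[5,-0.5,-0.3,0],[6,-0.5,-0.3,0]]]' 0
python3 rel.py -143 0 53
python3 -m jog '[[[2,-0.5,-0.3,0],[3,-0.5,-0.3,0],[4,-0.5,-0.3,0],[5,-0.5,-0.3,0],[5,-0.5,-0.3,0]]]' 0
python3 rel.py -143 0 53
```

```text
clock: 5.25
position: [508.2, 23.7, 225.4]
ee_rot: [0.991, -0.133, -0.015, 0.006]
contact_force: [-9.5, 6.4, 8.0]
gripper_width: -0.0
t 5.25 press xy [-142.2   -1.3] tipz 52.4 yaw -15.25 tilt 1.88 F [-9.5  6.4  8. ] Fx_press -10.8 w -0.0
rel tool [-0.8 -1.3 -0.6]
clock: 5.88
position: [511.2, 23.2, 225.4]
ee_rot: [0.991, -0.133, -0.018, 0.007]
contact_force: [-8.1, 5.9, 7.4]
gripper_width: 0.4
t 5.88 press xy [-139.2   -1. ] tipz 52.4 yaw -15.29 tilt 2.23 F [-8.1  5.9  7.4] Fx_press -9.3 w 0.4
rel tool [-3.9 -1.  -0.4]
```

```bash
cat >> rel.py <<'E'
tip=p+R@np.array([0,0,173]);print("TIP press",np.round([(tip[:2]-O)@X,(tip[:2]-O)@Y,tip[2]],1),"zaxis",np.round(R[:,2],3))
E
python3 rel.py
python3 - <<'E'
from bench import arm
import numpy as np,cv2
for n in ["wrist","top","scene"]:
    p=arm.camera_params(n);im,d=arm.get_image(n);np.savez(f"{n}2.npz",im=im,d=d,mtx=p["mtx"],R=p["R"],t=p["t"]);cv2.imwrite(f"pics/{n}2.png",im)
E
```

```text
t 5.88 press xy [-139.2   -1. ] tipz 52.4 yaw -15.29 tilt 2.23 F [-8.1  5.9  7.4] Fx_press -9.3 w 0.4
TIP press [-145.1   -4.2   52.6] zaxis [-0.038 -0.009 -0.999]
```

View pics/wrist2.png

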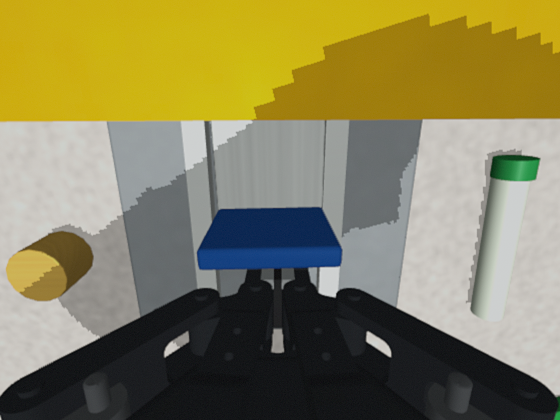

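View pics/scene2.png

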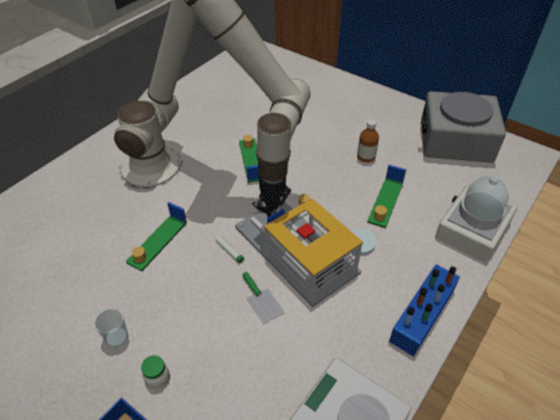

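The wrist view shows the blue plate's top at rows 208–250, with the guard's front edge at row 120. I'll measure the gap to home.

Run:
```python
from h import *
O=np.array([645.9,-11.8]);a=np.radians(-15);X=np.array([np.cos(a),np.sin(a)]);Y=np.array([-X[1],X[0]])
f=lambda p:np.round(np.c_[(p[:,:2]-O)@X,(p[:,:2]-O)@Y],1).tolist()
im=np.load("wrist2.npz")["im"]
print(im[196:272:2,230].tolist());print(im[112:128,200].tolist())
print("blue top far/near",f(ray("w",[[219,208],[322,208],[199,250],[340,248]],81,"wrist2.npz")))
print("guard front",f(ray("w",[[150,121],[400,119]],133,"wrist2.npz")))
```

```text
[[149, 152, 148], [151, 154, 149], [150, 153, 149], [150, 153, 150], [150, 152, 149], [152, 154, 150], [132, 132, 129], [78, 35, 3], [80, 38, 9], [81, 39, 10], [82, 39, 16], [81, 40, 13], [80, 38, 9], [80, 38, 10], [82, 40, 16], [82, 38, 12], [81, 38, 11], [82, 38, 11], [83, 43, 19], [82, 38, 12], [82, 39, 11], [82, 40, 13], [83, 41, 15], [83, 40, 14], [81, 39, 10], [81, 40, 14], [99, 48, 16], [123, 63, 23], [127, 65, 21], [131, 67, 21], [129, 65, 21], [129, 65, 20], [128, 64, 20], [127, 63, 17], [128, 65, 24], [128, 64, 19], [113, 54, 20], [107, 107, 103]]
[[17, 186, 206], [20, 186, 206], [18, 186, 206], [26, 187, 207], [17, 186, 206], [18, 186, 206], [9, 185, 206], [39, 185, 206], [142, 194, 206], [199, 207, 206], [211, 209, 206], [209, 208, 205], [209, 209, 206], [208, 208, 206], [208, 208, 206], [209, 209, 206]]
blue top far/near [[-107.8, 18.7], [-108.2, -21.1], [-125.5, 27.8], [-125.3, -29.2]]
guard front [[-73.4, 20.9], [-73.2, -26.3]]
```

The camera is now beyond the plate. Rows 208–250 are its far face and rows 250–268 its top. The far top edge is at -125.4 and should be at -122 at home, so 2–3 mm remain.

```bash
python3 -m jog '[[[2,-0.5,-0.3,0],[3,-0.5,-0.3,0],[4,-0.5,-0.3,0],[5,-0.5,-0.3,0],[5,-0.5,-0.3,0]]]' 0
python3 rel.py
python3 -m jog '[[[2,-0.5,-0.3,0],[3,-0.5,-0.3,0],[4,-0.5,-0.3,0],[5,-0.5,-0.3,0],[5,-0.5,-0.3,0]]]' 0
python3 rel.py
```

```text
clock: 6.65
position: [513.8, 22.8, 225.4]
ee_rot: [0.991, -0.133, -0.022, 0.007]
contact_force: [-8.9, 7.8, 8.6]
gripper_width: -0.4
t 6.65 press xy [-136.6   -0.8] tipz 52.4 yaw -15.33 tilt 2.66 F [-8.9  7.8  8.6] Fx_press -10.6 w -0.4
TIP press [-143.8   -4.3   52.6] zaxis [-0.046 -0.009 -0.999]
clock: 7.28
position: [515.4, 22.7, 225.4]
ee_rot: [0.991, -0.134, -0.027, 0.008]
contact_force: [-14.0, 10.3, 12.3]
gripper_width: -0.1
t 7.28 press xy [-135.    -0.4] tipz 52.4 yaw -15.39 tilt 3.25 F [-14.   10.3  12.3] Fx_press -16.2 w -0.1
TIP press [-144.    -4.4   52.6] zaxis [-0.056 -0.009 -0.998]
```

```bash
python3 -m jog '[[[2,0,0,0],[4,0,0,0],[6,0,0,0],[7,0,0,0],[8,0,0,0]]]' 0
python3 rel.py
python3 - <<'E'
from bench import arm
from h import *
n="wrist";p=arm.camera_params(n);im,d=arm.get_image(n);np.savez("wrist3.npz",im=im,d=d,mtx=p["mtx"],R=p["R"],t=p["t"]);cv2.imwrite("pics/wrist3.png",im)
O=np.array([645.9,-11.8]);a=np.radians(-15);X=np.array([np.cos(a),np.sin(a)]);Y=np.array([-X[1],X[0]])
f=lambda p:np.round(np.c_[(p[:,:2]-O)@X,(p[:,:2]-O)@Y],1).tolist()
g=im[:,230].astype(int)
print([(r,g[r].tolist()) for r in range(190,290,1) if abs(g[r]-g[r-1]).sum()>25])
g=im[:,200].astype(int)
print([(r,g[r].tolist()) for r in range(90,160,1) if abs(g[r]-g[r-1]).sum()>45])
E
```

```text
clock: 7.9
position: [517.8, 21.9, 224.8]
ee_rot: [0.99, -0.134, -0.035, 0.009]
contact_force: [-23.4, 18.8, 20.7]
gripper_width: -0.1
t 7.9 press xy [-132.5   -0.6] tipz 51.8 yaw -15.49 tilt 4.19 F [-23.4  18.8  20.7] Fx_press -27.5 w -0.1
TIP press [-144.2   -5.3   52.3] zaxis [-0.073 -0.008 -0.997]
[(206, [144, 143, 138]), (207, [109, 89, 77]), (208, [84, 42, 17]), (251, [115, 58, 21]), (271, [109, 85, 77]), (272, [108, 109, 105]), (274, [120, 118, 113]), (275, [130, 129, 123]), (277, [111, 109, 104])]
[(120, [19, 165, 188]), (121, [15, 129, 163]), (127, [18, 158, 184]), (133, [13, 133, 165]), (143, [50, 131, 162]), (144, [127, 148, 159]), (145, [163, 162, 156])]
```

View pics/wrist3.png

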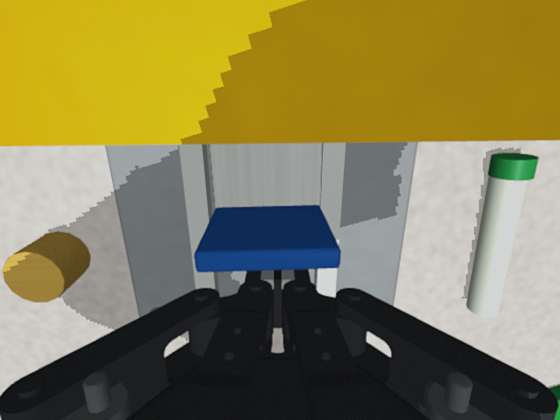

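Run:
```python
from h import *
O=np.array([645.9,-11.8]);a=np.radians(-15);X=np.array([np.cos(a),np.sin(a)]);Y=np.array([-X[1],X[0]])
f=lambda p:np.round(np.c_[(p[:,:2]-O)@X,(p[:,:2]-O)@Y],1).tolist()
print("far/near top",f(ray("w",[[230,250.5],[300,249],[230,270.5],[300,268.5]],81,"wrist3.npz")))
print("guard",f(ray("w",[[200,143.7],[350,141]],133,"wrist3.npz")),f(ray("w",[[200,143.7],[350,141]],130,"wrist3.npz")))
```

```text
far/near top [[-123.4, 14.3], [-123.3, -13.7], [-132.6, 14.8], [-132.3, -13.9]]
guard [[-73.6, 10.6], [-73.4, -17.0]] [[-74.1, 11.3], [-73.8, -17.8]]
```

Force has reached 27 N with the tip stalled, and the near face is 59 mm in front of the guard edge, against 60 nominal. The carrier is home. I'll back off straight and then rise.

```bash
python3 -m jog '[[[-4,0,0,0],[-10,0,0,0],[-18,0,1,0],[-26,0,2,0],[-34,0,2,0]]]' 0
sed -i 's/^    g=list.*/    g=list(map(float,sys.argv[1:4]));w=np.r_[O+g[0]*X+g[1]*Y,g[2]]-R@np.array([0,0,173.])/' rel.py
python3 rel.py -180 0 220
```

```text
clock: 8.57
position: [484.4, 30.9, 225.0]
ee_rot: [0.99, -0.134, -0.036, 0.009]
contact_force: [0.5, 0.5, 0.2]
gripper_width: 0.1
t 8.57 press xy [-167.    -0.6] tipz 52.0 yaw -15.51 tilt 4.21 F [0.5 0.5 0.2] Fx_press 0.3 w 0.1
rel tool [ -12.6   -0.6 -167.2]
TIP press [-178.8   -5.2   52.4] zaxis [-0.073 -0.009 -0.997]
```

```bash
python3 -m jog '[[[-2,0,-25,0],[-4,0,-55,0],[-6,0,-85,0],[-8,-2,-115,0],[-10,-4,-140,0]]]' 0
python3 rel.py -6 0 185
python3 - <<'E'
from bench import arm
from h import *
for n in ["wrist","top"]:
    p=arm.camera_params(n);im,d=arm.get_image(n);np.savez(n+"4.npz",im=im,d=d,mtx=p["mtx"],R=p["R"],t=p["t"]);cv2.imwrite(f"pics/{n}4.png",im)
E
```

```text
clock: 9.2
position: [485.7, 38.6, 366.4]
ee_rot: [0.99, -0.134, -0.035, 0.009]
contact_force: [0.8, -0.6, -0.5]
gripper_width: -0.2
t 9.2 press xy [-167.8    7.3] tipz 193.4 yaw -15.51 tilt 4.15 F [ 0.8 -0.6 -0.5] Fx_press 0.9 w -0.2
rel tool [173.6   1.2  -2.8]
TIP press [-179.4    2.7  193.8] zaxis [-0.072 -0.008 -0.997]
```

View pics/wrist4.png

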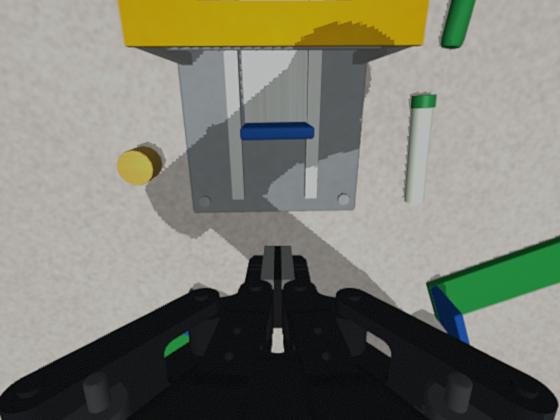

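Run:
```python
from h import *
O=np.array([645.9,-11.8]);a=np.radians(-15);X=np.array([np.cos(a),np.sin(a)]);Y=np.array([-X[1],X[0]])
f=lambda p:np.round(np.c_[(p[:,:2]-O)@X,(p[:,:2]-O)@Y],1).tolist()
im=np.load("wrist4.npz")["im"].astype(int)
for c in (260,290):
    g=im[:,c];print(c,[(r,g[r].tolist()) for r in range(30,225) if abs(g[r]-g[r-1]).sum()>40])
print("blue top edges",f(ray("w",[[277,124],[277,137]],81,"wrist4.npz")),"base",f(ray("w",[[277,211]],15,"wrist4.npz")),"guard",f(ray("w",[[277,46.5]],130,"wrist4.npz")))
t=np.load("top4.npz");hsv=cv2.cvtColor(t["im"],cv2.COLOR_BGR2HSV)
for nm,lo,hi,z in [("red",(0,170,100),(8,255,255),127)]:
    q=cv2.inRange(hsv,lo,hi);q[:110]=0;q[240:]=0;q[:,:245]=0;q[:,325:]=0
    c=max(cv2.findContours(q,0,1)[0],key=cv2.contourArea)
    print(nm,cv2.contourArea(c),f(np.array([ray("top",c[:,0],z).mean(0)])))
```

```text
260 [(45, [3, 126, 149]), (46, [43, 67, 81]), (47, [99, 96, 98]), (50, [155, 155, 153]), (51, [187, 187, 185]), (89, [169, 170, 167]), (90, [141, 144, 139]), (122, [111, 107, 102]), (123, [68, 37, 25]), (128, [103, 50, 19]), (139, [85, 50, 37]), (140, [81, 75, 70]), (141, [92, 92, 89]), (212, [107, 111, 114])]
290 [(45, [15, 116, 139]), (46, [74, 86, 97]), (47, [120, 120, 119]), (49, [102, 100, 98]), (50, [151, 151, 147]), (51, [187, 188, 185]), (63, [150, 152, 148]), (64, [135, 138, 134]), (121, [123, 123, 119]), (122, [81, 59, 47]), (123, [65, 29, 7]), (139, [83, 67, 61]), (140, [90, 90, 87]), (168, [108, 107, 102]), (169, [134, 131, 126]), (211, [150, 154, 155]), (212, [164, 169, 173]), (213, [145, 150, 154]), (214, [124, 128, 130])]
blue top edges [[-121.5, -0.5], [-131.7, -0.4]] base [[-220.7, -1.5]] guard [[-73.1, 0.5]]
red 83.0 [[1.3, -0.5]]
```

Both measurements agree: the plate's near face is about 132 mm before the window centre. Next I move above the window.

```bash
python3 -m jog '[[[40,0,-1,0],[85,1,-2,0],[130,1,-3,0],[165,1,-3,0],[173,1,-3,0]]]' 0
python3 rel.py -6 0 134
python3 - <<'E'
from bench import arm
from h import *
for n in ["wrist","top","scene"]:
    p=arm.camera_params(n);im,d=arm.get_image(n);np.savez(n+"5.npz",im=im,d=d,mtx=p["mtx"],R=p["R"],t=p["t"]);cv2.imwrite(f"pics/{n}5.png",im)
im=cv2.imread("pics/scene5.png");cv2.imwrite("pics/sc5.png",cv2.resize(im[120:310,200:390],None,fx=3,fy=3,interpolation=cv2.INTER_CUBIC))
E
```

```text
clock: 9.93
position: [653.9, -8.7, 357.6]
ee_rot: [0.99, -0.135, -0.034, 0.008]
contact_force: [-0.6, 0.7, -0.7]
gripper_width: 0.6
t 9.93 press xy [7.  5.1] tipz 184.6 yaw -15.55 tilt 4.02 F [-0.6  0.7 -0.7] Fx_press -0.8 w 0.6
rel tool [ 1.7 -0.5 51. ]
TIP press [ -4.4   0.8 185. ] zaxis [-0.07  -0.007 -0.998]
```

View pics/sc5.png

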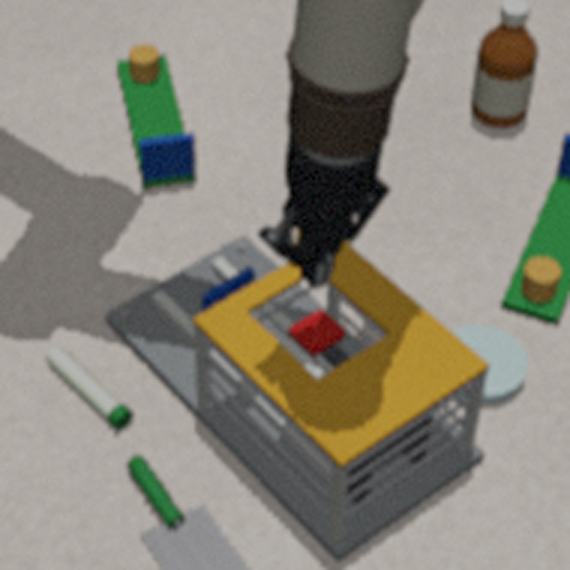

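View pics/wrist5.png

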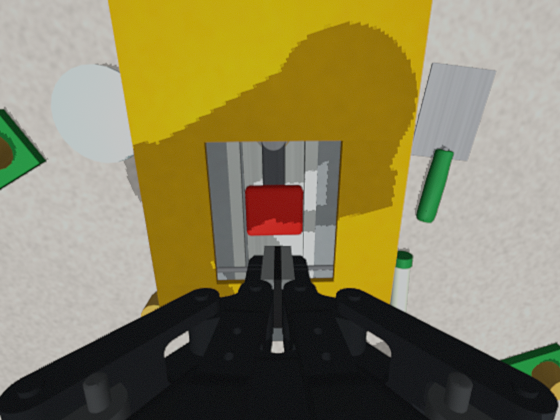

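```bash
python3 - <<'E'
from h import *
O=np.array([645.9,-11.8]);a=np.radians(-15);X=np.array([np.cos(a),np.sin(a)]);Y=np.array([-X[1],X[0]])
f=lambda p:np.round(np.c_[(p[:,:2]-O)@X,(p[:,:2]-O)@Y],1).tolist()
print("pad far/near",f(ray("w",[[275,186],[276,233],[247,210],[303,210]],127,"wrist5.npz")))
print("window",f(ray("w",[[206,142],[341,141],[217,281],[333,280]],136,"wrist5.npz")))
E
python3 -m jog '[[[0,0,12,0],[0,0,25,0],[1,0,37,0],[1,0,45,0],[1,0,50,0]]]' 0
python3 rel.py -6 0 127
```

```text
pad far/near [[18.1, 0.8], [-16.3, 0.4], [1.4, 20.1], [0.7, -18.4]]
window [[48.8, 42.2], [48.5, -39.6], [-48.8, 42.9], [-50.0, -40.1]]
clock: 10.7
position: [649.8, -8.6, 308.5]
ee_rot: [0.99, -0.134, -0.034, 0.008]
contact_force: [0.4, -0.4, -0.5]
gripper_width: 0.2
t 10.7 press xy [2.9 4.1] tipz 135.5 yaw -15.47 tilt 4.0 F [ 0.4 -0.4 -0.5] Fx_press 0.5 w 0.2
rel tool [ 3.  -0.4  8.7]
TIP press [ -8.4  -0.2 135.9] zaxis [-0.069 -0.007 -0.998]
```

```bash
python3 -m jog '[[[1,0,4,0],[2,0,7,0],[3,0,10,0],[3,0,13,0],[4,0,16,0]]]' 0
python3 rel.py -6 0 110
```

```text
clock: 11.32
position: [652.2, -9.7, 292.5]
ee_rot: [0.99, -0.134, -0.034, 0.008]
contact_force: [-4.3, 0.7, 4.0]
gripper_width: -0.0
t 11.32 press xy [5.5 3.7] tipz 119.5 yaw -15.46 tilt 4.03 F [-4.3  0.7  4. ] Fx_press -4.3 w -0.0
rel tool [ 0.5 -0.8  9.9]
TIP press [ -5.8  -0.6 119.9] zaxis [-0.07  -0.007 -0.998]
```

```bash
python3 -m jog '[[[0,0,3,0],[0,0,6,0],[1,0,9,0],[1,0,12,0],[1,0,14,0]]]' 0
python3 rel.py -6 0 105
```

```text
clock: 11.95
position: [652.2, -9.8, 278.5]
ee_rot: [0.99, -0.134, -0.034, 0.008]
contact_force: [-4.2, 4.2, 9.5]
gripper_width: 0.3
t 11.95 press xy [5.6 3.5] tipz 105.5 yaw -15.45 tilt 4.02 F [-4.2  4.2  9.5] Fx_press -5.2 w 0.3
rel tool [-0.2 -0.8  0.9]
TIP press [ -5.8  -0.7 105.9] zaxis [-0.07  -0.007 -0.998]
```

```bash
python3 -m jog '[[[0,0,1,0],[0,0,2,0],[0,0,3,0],[0,0,4,0],[0,0,4,0]]]' 0
python3 rel.py -6 0 105
python3 - <<'E'
from bench import arm
from h import *
for n in ["wrist","scene"]:
    p=arm.camera_params(n);im,d=arm.get_image(n);np.savez(n+"6.npz",im=im,d=d,mtx=p["mtx"],R=p["R"],t=p["t"]);cv2.imwrite(f"pics/{n}6.png",im)
im=cv2.imread("pics/scene6.png");cv2.imwrite("pics/sc6.png",cv2.resize(im[120:310,200:390],None,fx=3,fy=3,interpolation=cv2.INTER_CUBIC))
E
```

```text
clock: 12.58
position: [652.0, -9.7, 278.0]
ee_rot: [0.99, -0.133, -0.033, 0.008]
contact_force: [-8.4, 4.0, 16.3]
gripper_width: 0.4
t 12.57 press xy [5.3 3.6] tipz 105.0 yaw -15.37 tilt 3.92 F [-8.4  4.  16.3] Fx_press -9.1 w 0.4
rel tool [-0.3 -0.7  0.4]
TIP press [ -5.7  -0.7 105.4] zaxis [-0.068 -0.008 -0.998]
```

View pics/wrist6.png

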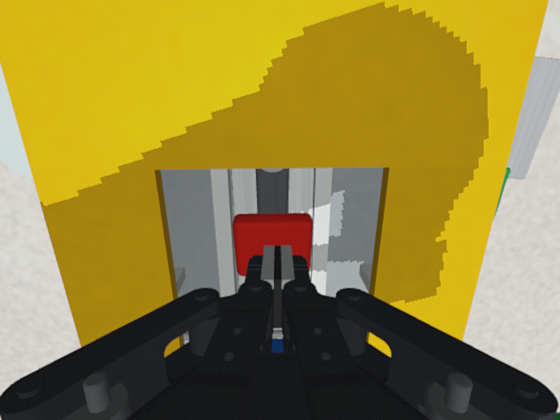

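View pics/sc6.png

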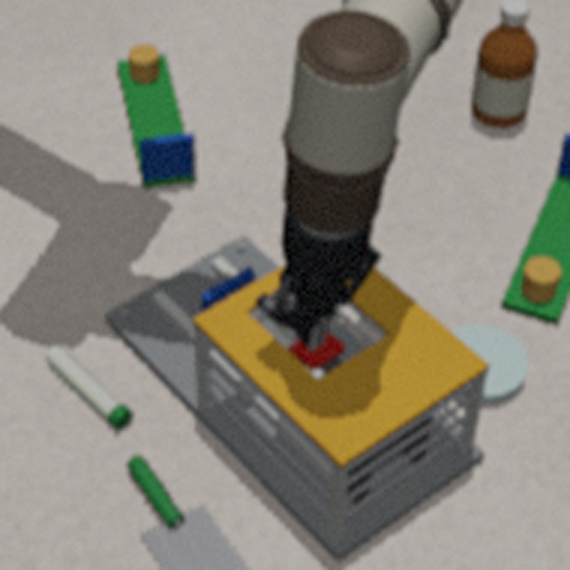

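Both views show the fingertips through the window, clear of its edges, on the lowered red pad at wrist (272,243). The tip stalled at 105 mm with force rising to 16 N, so the lever is at its stop. I'll hold once more and hand in.

```bash
python3 -m jog '[[[0,0,3,0],[0,0,4,0],[0,0,5,0],[0,0,5,0],[0,0,5,0]]]' 0
python3 rel.py
python3 -c "
from bench import arm
arm.job_done()
print(arm.read_state()['contact_force'])"; python3 rel.py
```

```text
clock: 13.3
position: [651.6, -9.5, 277.8]
ee_rot: [0.991, -0.132, -0.032, 0.009]
contact_force: [-9.4, 3.9, 21.5]
gripper_width: -0.4
t 13.3 press xy [4.9 3.7] tipz 104.8 yaw -15.28 tilt 3.79 F [-9.4  3.9 21.5] Fx_press -10.1 w -0.4
TIP press [ -5.6  -0.7 105.1] zaxis [-0.065 -0.009 -0.998]
the job is handed in; nothing more can be done
the job is handed in; nothing more can be done
the job is handed in; nothing more can be done
```

I pushed the carrier home with closed fingertips, pressed the red pad down through the guard window, and handed the job in at 13.3 s still holding it down.

- **Carrier:** the tip stalled and the force rose to about 27 N along the rails. The wrist view put the plate's near face about 132 mm before the window centre, with home at 132 mm. I did not measure it again after pressing.
- **Lever:** the fingertips stalled at 105 mm above the bench, the fully-down height. Upward force on the tool was about 21 N just before hand-in. I did not measure the lever angle itself.
- **Guard and bystanders:** no contact with the guard or the bystanders showed in the pictures. I did not measure how far the bystanders might have moved.
- **Off plan:** the tool tilted up to about 4° while pushing and stayed near that, so I worked out the tip position with the tilt included. There was also sideways force of about 12 N during the final push and about 10 N towards the robot while pressing. Neither caused any trouble that I saw.

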